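# Bring the green-capped spice round to the front

### The arm

A 6-joint arm with a two-finger parallel gripper is mounted at the origin on a cart in front of the work surface, level with it; the furniture and walls round the work are solid. World frame = base frame: x ahead of the robot, y to its left, z up, the work surface at z = 0. Lengths are in m, angles in rad, forces in N, time in s.
With the tool pointing down it reaches from about 0.35 to 0.95 m from the base axis. Payload 17.4 kg.
Tool frame: the origin (TCP) lies on the centre line of the jaws, within the pads' length; the fingertips stand 14 mm ahead of it and the grasp point (between the pads) lies 5 mm behind it (env.tips_ahead is the distance from the TCP to the fingertips, in m); z points along the fingers, y is the line along which they close (so a half turn about z gives the same grasp; the last joint's range is limited). The gripper opens to 93 mm and grips with 3 to 60 N. Pads are 15 mm wide; open, the fingers measure 128 mm over their backs; the gripper's body (75 mm by 188 mm) begins 65 mm behind the grasp point.
Start: joints at [1.27, 0.116, 1.442, -0, 1.584, -0.038], TCP at [0.175, 0.652, 0.233] pointing down, gripper open.
Joint ranges: [-2.83, 2.83], [-0.83, 2.19], [0.07, 2.5], [-1.14, 4.28], [0.01, 3], [-2.97, 2.97]. Speed limits (rad/s): [1.89, 1.89, 2.22, 3.14, 3.14, 3.14].

### API

Orientations are given as a unit quaternion [x, y, z, w].
In Python, from station import env gives the robot as it stands. The module is installed in compiled form; this text tells all that it offers. Calls block until the motion is done:
- env.reach(position, orientation): joint-space move of the TCP to a pose.
- env.movel(position, frame=None, v=0.15, guard=None): straight line of the TCP; frame=None keeps the orientation; v is the mean speed in m/s. With guard (N) it stops when the force on the tool has changed by that much, and returns True; else False.
- env.goto_joints(angles): joint-space move.
- env.command_gripper(opening, effort=None): finger opening in m; effort is the grip in N (None keeps the last); returns when the fingers have stopped.
- env.sleep(seconds).
- env.inverse_kinematics(position, orientation): joint angles nearest the present ones, or None.
- env.read_state(): the state.
- env.camera(name): name is "scene" or "side" or "wrist"; returns the picture (420x560x3 uint8, red, green, blue); there is no depth.
- env.calibration(name): a dict with "mtx" (3x3 intrinsics, pixels), "k1" (the pictures are not rectified: a ray, as slopes to the right and down, at radius r is drawn at 1 + k1 r^2 times it, then the intrinsics apply), "xyz" and "attitude" of the camera in the world. Camera axes: x right, y up, looking along -z (the intrinsics and any distortion apply to the point x, -y, -z); pixel columns grow to the right and rows downward; lengths in m; the calibration is good to about 2 mm. A picture is of the moment at which its call begins: read the wrist's pose just before it. calibration takes no time and is no camera call; for the wrist camera it gives the pose at the moment of the call.
A pose or a line that the arm cannot do raises env.Unreachable and nothing moves.
- env.hand_in(): hands the job in; it is judged then, once.
The state is a dict: "time": time; "joint_positions": joint angles; "joint_velocities": joint speeds; "joint_torque": joint torques, N m; "tool_pos": TCP position; "orientation": TCP orientation; "wrist_force": force on the tool from outside, world axes, zero at the start; "wrist_torque": the same for the moment, N m; "finger_gap": finger opening in m; "grip_force": force on a finger pad.
Only numpy, scipy, OpenCV 4.12 (cv2) and the standard library are available. Lean on these libraries where they do the work, as an engineer would, in place of code of your own. Each camera call takes 0.05 s, during which the arm holds its last target. There are 200 camera calls.

### The job

Get the spice carousel ready for the cook: first take the litter, a used cork and a crumpled paper ball, off its top dish and put both into the small pine box, before you turn the carousel. Then turn the carousel, without upsetting any jar, until the green-capped jar stands straight at the front, towards you, and finish gripping the wooden grip on top, holding the carousel still so that the jar can be taken out. Leave the mug and the pepper mill alone.

Things in the scene. Friction and masses are not known exactly. Their poses are not given: they have to be found in the camera images.
- carousel_foot: dark round foot of the spice carousel, 148 mm across, fixed to the worktop; origin at the centre of its underside, on the turning axis; its -x axis points to the carousel's front, straight to the robot's side (world -x). The tray that turns on it is 236 mm across, its top 24 mm above the worktop, with a steel wire rack whose rail is 76 mm above the worktop
- carousel_front (a point): point on top of the tray at the very front, 85 mm from the axis: the green-capped jar's centre must come above it. Six places for jars lie 60 degrees apart at that radius; the one nearest the front (within 0.4 rad) is empty at the start
- carousel (a joint): angle by which the carousel (tray, jars, post, top dish and grip together) has been turned since the start, rad, 0 at the start, grows anticlockwise seen from above; turns a full turn either way on a ball bearing with slight friction (about 0.07 N m) and stays where it is left
- carousel_handle: wooden grip on the carousel's axis, which turns it: a rounded bar 62 mm long, 18 mm wide, 26 mm tall; origin at the middle of the bar, 170 mm above the worktop; x axis along the bar, z up. It stands on a short stem over the middle of the top dish, its underside 21 mm above the dish floor
- cork_mid (a point): used bottle cork, light brown cylinder 24 mm diameter, 38 mm tall, upright on the top dish; point at its centre. The dish is 122 mm across, its floor 136 mm above the worktop, with a lip 4 mm high; cork and paper ball stand about 40 mm from the axis, one at each flat side of the wooden grip
- paper_ball_mid (a point): crumpled off-white paper ball, stiff, about 32 mm across and 38 mm tall; point at its centre, 19 mm above the dish floor
- scrap_box: small open pine box, 95 x 160 mm outside (x by y), 50 mm tall, walls 8 mm, floor 6 mm thick; loose, 0.4 kg; origin at the centre of its underside, y axis along its long side. Behind it (x over 0.48 m) stands a cream toaster, 0.2 m tall; wall cupboards hang from 0.48 m above the worktop upwards, from x = 0.58 m on
- green_jar_mid (a point): spice jar, green cap, clear body with label, 45 mm diameter, 97 mm tall; point at its centre, half-way up. Stands loose on the carousel's tray in a wire hoop (2 to 5 mm play, 74 mm above the worktop), centre 85 mm from the axis
- black_jar_a_mid (a point): spice jar, black cap, clear body with label, 41 mm diameter, 105 mm tall; point at its centre, half-way up. Stands loose on the carousel's tray in a wire hoop (2 to 5 mm play, 74 mm above the worktop), centre 85 mm from the axis
- black_jar_b_mid (a point): spice jar, black cap, clear body with label, 41 mm diameter, 105 mm tall; point at its centre, half-way up. Stands loose on the carousel's tray in a wire hoop (2 to 5 mm play, 74 mm above the worktop), centre 85 mm from the axis
- brown_jar_mid (a point): spice jar, dark brown (red and blue sticker on top) cap, clear body with label, 41 mm diameter, 105 mm tall; point at its centre, half-way up. Stands loose on the carousel's tray in a wire hoop (2 to 5 mm play, 74 mm above the worktop), centre 85 mm from the axis
- black_jar_c_mid (a point): spice jar, black cap, clear body with label, 41 mm diameter, 105 mm tall; point at its centre, half-way up. Stands loose on the carousel's tray in a wire hoop (2 to 5 mm play, 74 mm above the worktop), centre 85 mm from the axis
- mug: white mug with small green leaves, 78 mm diameter, 101 mm tall, handle at one side; origin at the centre of its underside; a bystander
- pepper_mill: dark wooden pepper mill, 58 mm diameter, 170 mm tall; origin at the centre of its underside; a bystander
Not all that is in view belongs to the job. Of the things that look like the part that bears cork_mid, the smallest one is meant.

How it is judged:
By the outcome, as a careful person would: the job done as asked, in the order asked, and still so for the second after the job is handed in, while the arm keeps its last pose, push and grip.
It also fails if it takes over 72 s, if anything falls off the work surface, if the arm or the gripper's body presses on something with over 40 N, if the wrist force passes 120 N, or if a joint passes its speed limit or range.

## Working session

There is one attempt and no reset: what is moved stays moved. The work goes in short steps, each a Python script; the robot and the scene stay as the last script left them, time stands still between calls to the robot, and variables do not carry over. Pictures are saved under pics/ and viewed, at most 10 in all, crops included, and the job is handed in when it is done.

```bash
mkdir -p pics
cat > h.py <<'E'
from station import env
import numpy as np, cv2
from scipy.spatial.transform import Rotation as R
def save(n,im): cv2.imwrite(f'pics/{n}.png',im[:,:,::-1])
def rot(c):
    a=np.array(c['attitude'],float)
    return a if a.shape==(3,3) else R.from_quat(a).as_matrix()
def ray(c,u,v):
    K=np.array(c['mtx']);d=np.array([(u-K[0,2])/K[0,0],(v-K[1,2])/K[1,1]]);s=d.copy()
    for _ in range(20): s=d/(1+c['k1']*(s@s))
    r=rot(c)@np.array([s[0],-s[1],-1]);return np.array(c['xyz']),r
def onz(c,u,v,z):
    o,r=ray(c,u,v);return o+r*(z-o[2])/r[2]
def proj(c,p):
    q=rot(c).T@(np.array(p)-c['xyz']);s=np.array([q[0],-q[1]])/-q[2];s=s*(1+c['k1']*(s@s))
    K=np.array(c['mtx']);return K[0,0]*s[0]+K[0,2],K[1,1]*s[1]+K[1,2]
def down(yaw): # tool y axis at yaw+90deg; pointing down, tool x at yaw
    return (R.from_euler('z',yaw)*R.from_euler('x',np.pi)).as_quat()
E
python3 - <<'E'
from h import *
for n in('scene','side','wrist'):
    c=env.calibration(n);print(n,c);save(n+'0',env.camera(n))
s=env.read_state();print(s);print(R.from_quat(s['orientation']).as_matrix())
a=cv2.imread('pics/scene0.png')
E
```

```text
scene {'mtx': array([[524.52598539,   0.        , 283.54903315],
       [  0.        , 524.52598539, 210.32488975],
       [  0.        ,   0.        ,   1.        ]]), 'k1': -0.03233245439108756, 'xyz': array([-0.26627299,  0.8543091 ,  1.31972885]), 'attitude': array([-0.13955645,  0.32001518,  0.86310934, -0.36490622])}
side {'mtx': array([[516.03051618,   0.        , 282.20985698],
       [  0.        , 516.03051618, 208.5563797 ],
       [  0.        ,   0.        ,   1.        ]]), 'k1': -0.16190945500637685, 'xyz': array([0.46494726, 1.28768066, 0.7596435 ]), 'attitude': array([-0.01114242,  0.50578557,  0.86258497, -0.00199246])}
wrist {'mtx': array([[344.4974157 ,   0.        , 278.65597424],
       [  0.        , 344.4974157 , 210.40294428],
       [  0.        ,   0.        ,   1.        ]]), 'k1': -0.009100346864779998, 'xyz': array([0.1090049 , 0.67029045, 0.3836355 ]), 'attitude': array([-0.09995202, -0.07550319,  0.60329474,  0.7876194 ])}
{'time': 0.15, 'joint_positions': array([ 1.27014982e+00,  1.16406720e-01,  1.44208004e+00, -1.18420812e-05,
        1.58400721e+00, -3.78159428e-02]), 'joint_velocities': array([ 0.00062382, -0.00121951, -0.00147163, -0.00080599,  0.00168551,
        0.00126366]), 'joint_torque': array([ 1.64152993e-03, -7.21768785e+01, -6.22948551e+01,  7.80527433e-02,
        2.24777916e-02, -1.17500681e-04]), 'tool_pos': array([0.17535837, 0.65168753, 0.23207364]), 'orientation': array([ 1.31037412e-01,  9.91377321e-01, -4.45219501e-04, -7.00662890e-05]), 'wrist_force': array([-0.04114199,  0.74195329,  0.708912  ]), 'wrist_torque': array([-0.00434795,  0.07133379, -0.0019718 ]), 'grip_force': 0.0, 'finger_gap': 0.09287455171418231}
[[-9.65658383e-01  2.59814975e-01 -2.55605082e-04]
 [ 2.59815100e-01  9.65657997e-01 -8.64398421e-04]
 [ 2.22434374e-05 -9.01123642e-04 -9.99999594e-01]]
```

View pics/scene0.png

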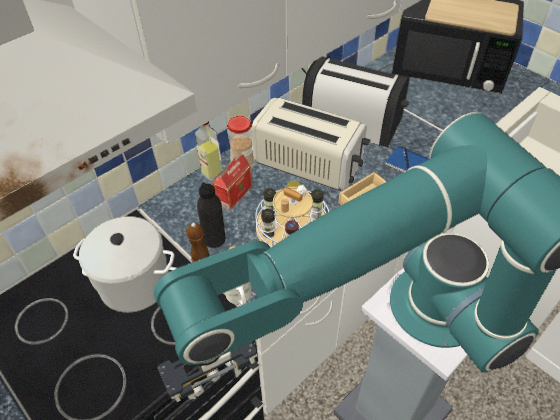

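View pics/side0.png

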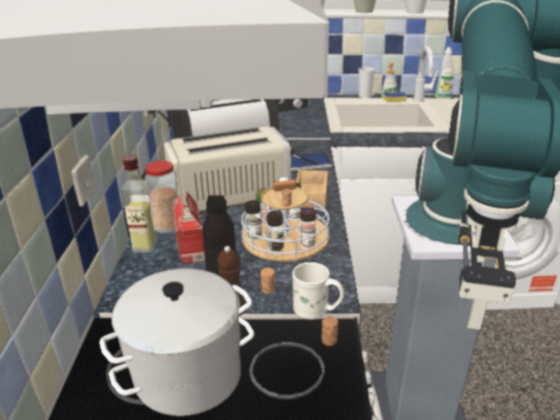

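Scene view: carousel about (292,215), pine box about (360,190). Side view: carousel about (285,225), dish (284,198), box (313,185), mug (311,290), mill (228,270). Next I'll compute the positions and look with the wrist camera.

Run:
```python
from h import *
cs=env.calibration('side');cc=env.calibration('scene')
print('dish',onz(cs,285,200,.14),onz(cc,293,203,.14))
print('box',onz(cs,313,180,.05),onz(cc,363,190,.05))
print('mug',onz(cs,311,312,0),'mill',onz(cs,228,285,0))
a=cv2.imread('pics/scene0.png')[160:260,230:400];b=cv2.imread('pics/side0.png')[160:270,220:350]
f=lambda i:cv2.resize(i,(390,330),interpolation=cv2.INTER_CUBIC)
cv2.imwrite('pics/crop0.png',np.hstack([f(a),f(b)]))
w=R.from_quat(env.calibration('wrist')['attitude']).as_matrix();s=env.read_state();T=R.from_quat(s['orientation']).as_matrix()
print('cam in tool',T.T@(env.calibration('wrist')['xyz']-s['tool_pos']),'look dir tool',T.T@w@[0,0,-1])
```

```text
dish [0.48548581 0.13573474 0.14      ] [0.47496062 0.1108275  0.14      ]
box [ 0.40230282 -0.16195804  0.05      ] [ 0.41042843 -0.15198163  0.05      ]
mug [0.4268576  0.40300764 0.        ] mill [0.62272711 0.30373337 0.        ]
cam in tool [ 0.06891135  0.00059267 -0.15166092] look dir tool [-2.48575435e-01 -8.09121403e-04  9.68612202e-01]
```

View pics/crop0.png

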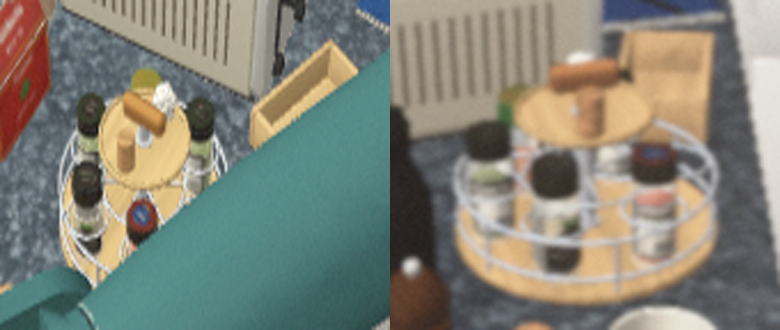

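The crop shows cork on the near/left flat side of the grip, paper ball on the far side, and the green jar at the back. Now a look from above.

Run:
```python
from h import *
env.movel([0.15,0.55,0.36])
env.reach([0.44,0.12,0.36],down(np.pi))
s=env.read_state();print(s['time'],s['tool_pos'],s['joint_positions'])
np.save('c1.npy',env.calibration('wrist'),allow_pickle=True);im=env.camera('wrist');save('w1',im);save('side1',env.camera('side'))
```

```text
3.275 [0.43997767 0.12054891 0.35993811] [ 2.11416435e-01 -3.66574441e-01  1.67618692e+00  1.35435512e-04
  1.83211362e+00 -1.35991881e+00]
```

View pics/w1.png

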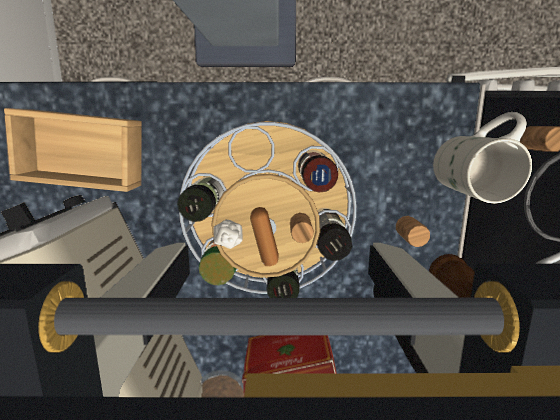

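Wrist view (image right = +y, down = +x): grip from (258,207) to (271,267), cork about (301,228), ball (228,234), green cap (217,267), box at left with corners (7,108), (141,122), (140,190), (10,181), and the empty place at (250,149).

Run:
```python
from h import *
c=np.load('c1.npy',allow_pickle=True).item();im=cv2.imread('pics/w1.png');hsv=cv2.cvtColor(im,cv2.COLOR_BGR2HSV)
for n,(u,v) in dict(grip=(264,235),cork=(300,222),corkside=(300,233),ball=(228,234),green=(217,268),dish=(240,205)).items(): print(n,hsv[v,u])
def blobs(m,x0,y0,x1,y1):
    k=np.zeros_like(m);k[y0:y1,x0:x1]=m[y0:y1,x0:x1]
    n,l,s,ce=cv2.connectedComponentsWithStats(k);i=1+np.argmax(s[1:,4]);return (l==i).astype(np.uint8),s[i],ce[i]
g=hsv[230,264].astype(int)
m=cv2.inRange(hsv,(g-[5,45,45]).clip(0,255),g+[5,45,45]);mm,s,ce=blobs(m,240,195,285,275)
r=cv2.minAreaRect(np.argwhere(mm)[:,::-1].astype(np.float32));b=cv2.boxPoints(r)
print('grip',s,ce,r);P=[onz(c,*p,.18)[:2] for p in b];print(np.round(P,4),np.mean(P,0))
m=cv2.inRange(hsv,(0,0,140),(180,60,255));mm,s,ce=blobs(m,205,215,248,255);print('ball',s,ce,onz(c,*ce,.158))
g=hsv[268,217].astype(int);m=cv2.inRange(hsv,(g-[6,80,50]).clip(0,255),g+[6,80,70]);mm,s,ce=blobs(m,190,240,240,295);print('green',s,ce,onz(c,*ce,.121))
print('dish L,R,T',[onz(c,*p,.14)[:2] for p in((212,225),(320,225),(266,173))])
print('tray L,R,T',[onz(c,*p,.076)[:2] for p in((180,200),(355,200),(267,124))])
print('box',[onz(c,*p,.05)[:2] for p in((7,108),(141,122),(140,190),(10,181))])
print('jars',[np.round(onz(c,*p,.13)[:2],3) for p in((196,201),(335,240),(283,287),(320,174))], 'hoop',onz(c,250,149,.074))
a=im[165:300,180:360];cv2.imwrite('pics/z1.png',cv2.resize(a,(792,594),interpolation=cv2.INTER_CUBIC))
```

```text
grip [ 14 153 185]
cork [ 12 117 107]
corkside [ 15 133 195]
ball [ 20  16 235]
green [ 27 141 114]
dish [ 18 119 216]
grip [ 240  195   45   64 1039] [257.12897016 221.02598653] ((262.0, 226.5), (63.0, 44.0), 90.0)
[[0.4406 0.083 ]
 [0.4407 0.1262]
 [0.5069 0.1264]
 [0.5069 0.0811]] [0.47378061 0.10417109]
ball [214 221  28  28 551] [228.52268603 234.81125227] [0.48911017 0.06679679 0.158     ]
green [199 253  35  32 771] [215.63424125 268.83268482] [0.54524858 0.04370428 0.121     ]
dish L,R,T [array([0.48349009, 0.04583429]), array([0.48350487, 0.16745523]), array([0.42469202, 0.1072156 ])]
tray L,R,T [array([ 0.46898802, -0.00703256]), array([0.46903737, 0.21979202]), array([0.37347377, 0.10660255])]
box [array([ 0.35276585, -0.23056577]), array([ 0.37086462, -0.05815643]), array([ 0.46081548, -0.06839293]), array([ 0.44819634, -0.24499727])]
jars [array([0.458, 0.027]), array([0.505, 0.187]), array([0.565, 0.126]), array([0.427, 0.167])] hoop [0.40392055 0.08494585 0.074     ]
```

View pics/z1.png

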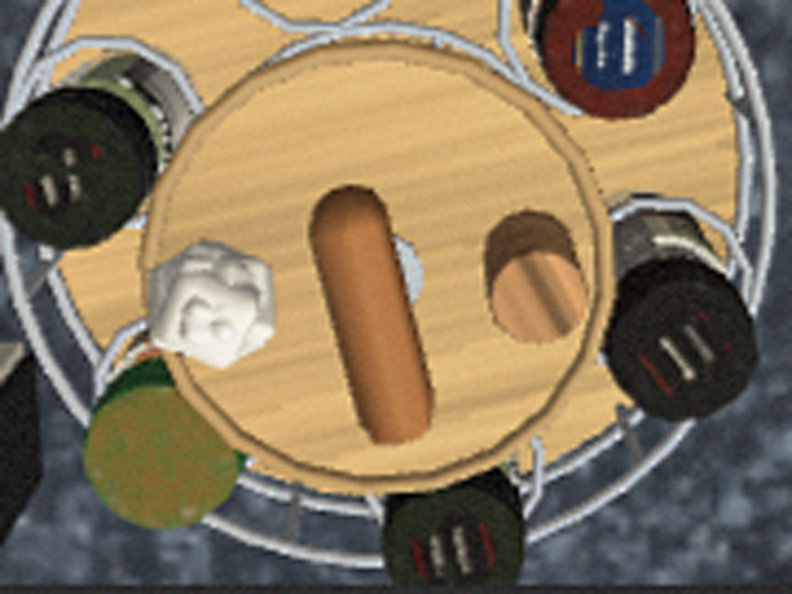

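Centre from dish and rail about (0.486, 0.1065). The green jar is at radius 86 mm and −46.5°, which fits the stated 85 mm. Picking the cork now.

```bash
cat > m.py <<'E'
from h import *
c=np.load('c1.npy',allow_pickle=True).item()
A=np.array([.486,.1065])
e1=onz(c,259.5,207.3,.172)[:2];e2=onz(c,269.8,265.7,.172)[:2]
phi=np.arctan2(*(e2-e1)[::-1])
cork=onz(c,302.7,232.5,.174)[:2];ball=onz(c,228,234,.160)[:2]
B=np.array([.406,-.150])
E
python3 - <<'E'
from m import *
print(np.linalg.norm(e2-e1),(e1+e2)/2,np.degrees(phi));
for p in(cork,ball): print(p,np.linalg.norm(p-A),np.degrees(np.arctan2(*(p-A)[::-1])))
assert abs(np.linalg.norm(cork-A)-.04)<.007
env.command_gripper(.055,15)
q=down(phi+np.pi/2)
env.reach([*cork,.23],q)
r=env.movel([*cork,.157],v=.1,guard=8);print('guard',r)
env.command_gripper(0,12);s=env.read_state();print(s['time'],s['tool_pos'],s['finger_gap'],s['grip_force'])
E
```

```text
0.06463622013129626 [0.48700116 0.10650175] 8.924510716859631
[0.48128546 0.14566207] 0.039444830996223666 96.86454169827168
[0.4875287  0.06657691] 0.03995234717330363 -87.80715671817991
guard False
6.9667 [0.48132189 0.1456763  0.15709841] 0.02321471274980624 12.000107020139694
```

Run:
```python
from m import *
env.movel([*cork,.26],v=.2)
b=B+[0,.025]
env.reach([*b,.2],down(np.pi));print(env.movel([*b,.05],v=.12,guard=10))
print(env.read_state()['finger_gap']);env.command_gripper(.045);env.movel([*b,.26],v=.25)
c2=env.calibration('wrist');np.save('c2.npy',c2);save('w2',env.camera('wrist'))
q=down(phi+np.pi/2);env.command_gripper(.062)
env.reach([*ball,.23],q);print(env.movel([*ball,.157],v=.1,guard=8))
env.command_gripper(0,10);s=env.read_state();print(s['time'],s['finger_gap'],s['grip_force'])
env.movel([*ball,.26],v=.2);print(env.read_state()['finger_gap'])
```

```text
False
0.022962273949811596
False
16.05 0.034605078787851996 10.000168439000845
0.03448272846422667
```

View pics/w2.png

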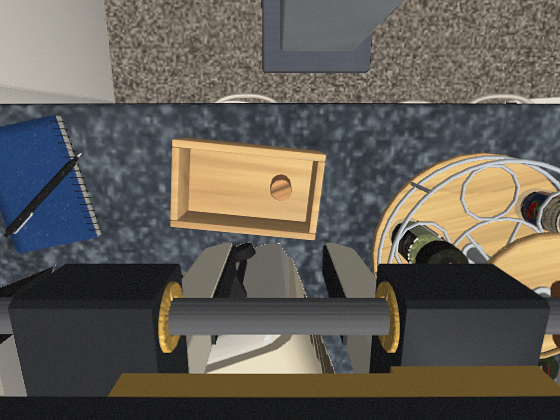

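The cork stands inside the box at (281,188), with the box rim spanning x 170–326. The ball is held, so it goes into the other half.

Run:
```python
from m import *
c2=np.load('c2.npy',allow_pickle=True).item()
P=np.array([onz(c2,*p,.05)[:2] for p in((173,140),(326,154),(316,240),(170,226))]);print(np.round(P,3),P.mean(0))
print('cork',onz(c2,281,187,.044))
b=P.mean(0)+[-.002,-.028]
env.reach([*b,.2],down(np.pi));print(env.movel([*b,.06],v=.12,guard=10))
env.command_gripper(.05);env.movel([*b,.26],v=.25)
save('w3',env.camera('wrist'))
# look at the grip again
env.command_gripper(.06)
env.reach([.44,.1065,.33],down(np.pi))
np.save('c4.npy',env.calibration('wrist'));save('w4',env.camera('wrist'));print(env.read_state()['time'])
a=cv2.imread('pics/w3.png')[100:260,100:400];d=cv2.imread('pics/w4.png')
cv2.imwrite('pics/m4.png',np.vstack([cv2.resize(a,(320,170)),d[120:340,120:440]]))
```

```text
[[ 0.354 -0.233]
 [ 0.369 -0.075]
 [ 0.463 -0.083]
 [ 0.446 -0.243]] [ 0.40792811 -0.1584825 ]
cork [ 0.40435482 -0.12173117  0.044     ]
False
22.9167
```

View pics/m4.png

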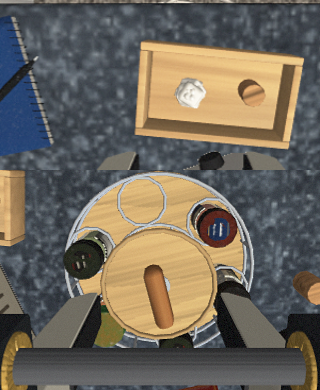

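Both litter pieces are in the box: ball at (190,92) and cork at (253,93) in the upper panel. The grip is at crop (160,297), unmoved. Next: grip it and turn in small j6 steps.

Run:
```python
from m import *
c4=np.load('c4.npy',allow_pickle=True).item()
f=lambda u,v,z:onz(c4,u+120,v-50,z)[:2]
a,b=f(151,265,.172),f(168,327,.172);ph=np.arctan2(*(b-a)[::-1]);print('phi',np.degrees(ph),(a+b)/2)
h=f(143,202,.074)-A;print('hoop',np.linalg.norm(h),np.degrees(np.arctan2(h[1],h[0])))
ph=(ph+phi)/2
env.reach([*A,.24],down(ph+np.pi));print(env.movel([*A,.167],v=.12,guard=10))
env.command_gripper(0,40);s=env.read_state();print(s['time'],s['finger_gap'],s['grip_force'],s['wrist_force'])
j=np.array(s['joint_positions']);print(j)
tot=np.radians(133.9);N=8;mx=0
for k in range(1,N+1):
    q=j.copy();q[5]+=tot*k/N;env.goto_joints(q);s=env.read_state();mx=max(mx,np.linalg.norm(s['wrist_force']))
print(s['time'],mx,s['wrist_torque'],s['joint_positions'][5]-j[5],s['finger_gap'])
np.save('c5.npy',env.calibration('wrist'));w=env.camera('wrist');save('w5',w);save('s5',env.camera('scene'));save('d5',env.camera('side'))
d=cv2.imread('pics/d5.png')[140:270,200:370];e=cv2.imread('pics/s5.png')[150:290,220:390]
cv2.imwrite('pics/m5.png',np.vstack([cv2.imread('pics/w5.png')[130:420] if 0 else cv2.resize(cv2.imread('pics/w5.png'),(440,330)),np.hstack([cv2.resize(d,(220,168)),cv2.resize(e,(220,168))])]))
```

```text
phi 14.449765511827051 [0.4864134  0.10710554]
hoop 0.08293101590097232 -166.97020081011576
False
24.9083 0.017675746608560822 39.79526996612549 [ 1.82761364 -9.01321601  0.72586988]
[ 0.16373894 -0.25440937  1.8993449  -0.00219266  1.49664936 -1.61030189]
27.975 17.686210554767893 [ 1.25577332 -2.02162391  0.05830977] 2.3297326665727427 0.017860701001186217
```

View pics/m5.png

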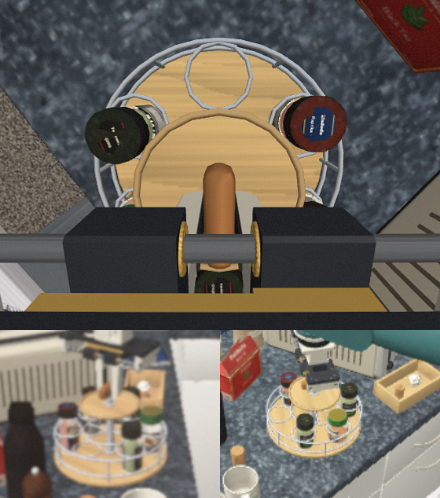

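Jars all upright after the turn. In the wrist view the empty hoop is about (277,98) full-res; in the scene crop the green cap is at the front. Checking the angle.

Run:
```python
from m import *
c5=np.load('c5.npy',allow_pickle=True).item();k=560/440
def ang(c,u,v,z,n):
    p=onz(c,u,v,z)[:2]-A;print(n,np.round(p+A,4),round(np.linalg.norm(p),4),np.degrees(np.arctan2(p[1],p[0])).round(1))
ang(c5,219*k,76*k,.075,'hoop(60)');ang(c5,115*k,136*k,.129,'black(120)');ang(c5,316*k,122*k,.129,'brown(0)')
for n,cam in(('s5','scene'),('d5','side')):
    im=cv2.imread(f'pics/{n}.png');hsv=cv2.cvtColor(im,cv2.COLOR_BGR2HSV);c=env.calibration(cam)
    u,v=map(int,proj(c,[*A-[.085,0],.121]));m=np.zeros(im.shape[:2],np.uint8)
    m[v-18:v+18,u-18:u+18]=cv2.inRange(hsv,(25,90,40),(85,255,255))[v-18:v+18,u-18:u+18]
    nn,l,s,ce=cv2.connectedComponentsWithStats(m);i=1+np.argmax(s[1:,4]);print(u,v,s[i],ce[i]);ang(c,*ce[i],.117,cam+' green(180)')
    cv2.imwrite('pics/z6%s.png'%cam,cv2.resize(im[v-40:v+40,u-50:u+50],(400,320),interpolation=cv2.INTER_CUBIC))
cv2.imwrite('pics/z6.png',np.hstack([cv2.imread('pics/z6scene.png'),cv2.imread('pics/z6side.png')]))
s=env.read_state();print(s['wrist_force'],s['tool_pos'],R.from_quat(s['orientation']).as_matrix()[:,0])
```

```text
hoop(60) [0.5323 0.1787] 0.0858 57.3
black(120) [0.4468 0.1802] 0.0835 118.0
brown(0) [0.5715 0.1141] 0.0858 5.1
311 219 [303 215  21  16 181] [310.85082873 222.72375691]
scene green(180) [0.3966 0.1136] 0.0897 175.5
317 200 [309 201  15  11  62] [315.85483871 205.87096774]
side green(180) [0.4066 0.1262] 0.0818 166.1
[14.24384686  7.92037177 -5.95464183] [0.48722115 0.10601364 0.16700095] [5.26695812e-01 8.50053465e-01 7.93131288e-04]
```

View pics/z6.png

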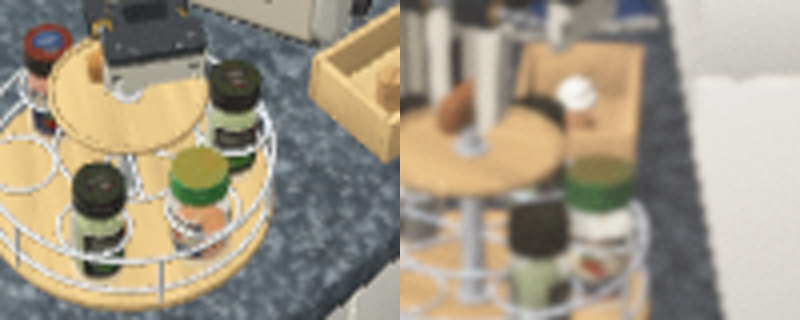

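Run:
```python
import cv2
im=cv2.imread('pics/w5.png')[40:250,100:380];cv2.imwrite('pics/z7.png',cv2.resize(im,(800,600),interpolation=cv2.INTER_CUBIC))
```

```text
(no output)
```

View pics/z7.png

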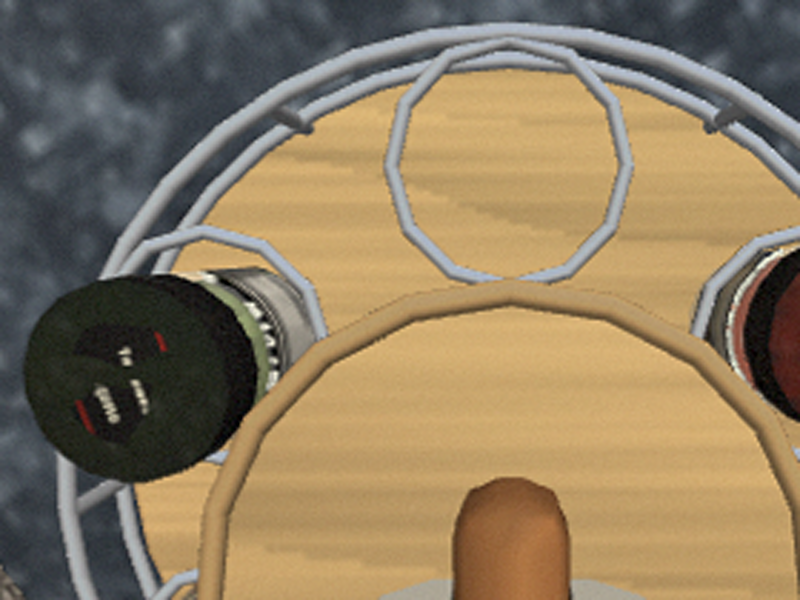

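The hoop centre (509,160) lies right on the grip's line (x≈511), so the hoop stands at the tool yaw of 58.2° where 60° is wanted. A +2° trim is needed, which agrees with the green cap at about 177°.

Run:
```python
from m import *
yaw=lambda:np.degrees(np.arctan2(*R.from_quat(env.read_state()['orientation']).as_matrix()[1::-1,0]))
for _ in range(2):
    q=np.array(env.read_state()['joint_positions']);q[5]-=np.radians(60.1-yaw());env.goto_joints(q);env.sleep(.4);print(yaw())
s=env.read_state();print(s['time'],s['wrist_force'],s['finger_gap'],s['grip_force'],s['tool_pos'],s['joint_velocities'].round(3))
c=env.calibration('scene');im=env.camera('scene');hsv=cv2.cvtColor(im,cv2.COLOR_RGB2HSV)
u,v=map(int,proj(c,[*A-[.085,0],.115]));m=np.zeros(im.shape[:2],np.uint8);m[v-18:v+18,u-18:u+18]=cv2.inRange(hsv,(25,90,40),(85,255,255))[v-18:v+18,u-18:u+18]
n,l,st,ce=cv2.connectedComponentsWithStats(m);i=1+np.argmax(st[1:,4]);print('green blob',st[i],ce[i],'ideal',proj(c,[*A-[.085,0],.115]))
```

```text
60.134564275547234
60.1037663282566
29.425 [ 3.9775073   4.66364898 -2.29095539] 0.01798307091468729 39.98586416244507 [0.48729421 0.10609913 0.16699897] [ 0.    -0.001  0.     0.001 -0.001  0.001]
green blob [305 215  19  15 175] [312.81714286 222.38285714] ideal (np.float64(311.4145007054461), np.float64(221.0524499527069))
```

```bash
python3 -c "
from station import env
print(env.hand_in())"
```

```text
the job is handed in; nothing more can be done
None
```

I've handed the job in: cork and paper ball are in the pine box, the green-capped jar is at the front (within about 3 mm by camera), no jar was upset, and the gripper is holding the wooden grip still. Robot time was about 29 s, and no result came back at hand-in.

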